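Jack the sagging work plate level and hold it

TASK

The plate that carries the clamped crystal sags at its tabbed edge. Set the small lever jack flat on the bench with its round saddle centred under the lift pad of that tab (the boss on top of the tab marks it), work the handle fully down as a trial stroke and let it come fully up again, then press the handle fully down once more so that the plate is lifted level. Finish while holding the handle down, the plate carried by the jack alone, and leave the tumbler, the bottle and the glass blank where they stand.

Things in the scene. Friction and masses are not known exactly. Their poses are not given: they have to be found in the camera images.
- stand: Fixed stand of the tilting plate; its place varies. Origin on the bench below the lift pad's centre; +y points from the lift pad towards the plate and its hinge, z up. Its foot (240 mm wide, 14 mm high) begins 80 mm from the origin along +y; two round rest posts stand at 92 mm, 80 mm either side. Below the tab the bench is free.
- plate: Aluminium plate, 200 x 205 x 10 mm, a 104 mm tall crystal fixed on it (1.1 kg in all, varies by a third), hinged on the stand along its far edge. Origin on the hinge line, 250 mm from the lift pad along the stand's +y, 115 mm above the bench; z square to the plate. Starts tilted 0.09 rad, low at the tab; level when the lift pad's underside is 102 mm above the bench; can rise 0.03 rad more.
- lift_pad (a point): Centre of the underside of the lift pad, a rubber disc 28 mm across, 8 mm thick, below the plate's tab (50 mm wide, ending 19 mm beyond the pad's centre, away from the plate). About 80 mm above the bench at the start. On top of the tab, over the same point, is a steel boss 20 mm across, 6 mm high, its top 24 mm above this point.
- jack: Loose lever jack, 0.8 kg: flat steel base 90 mm wide (x), 315 mm long (y -190 to +125 mm), 12 mm thick, with pump block, saddle and handle. Origin in the underside below the pump block's middle; +y to the saddle, -y to the handle, z up. The pump block, 40 mm wide (x), 50 mm long (y), top 85 mm above the bench, is the place to grip it, across x, to carry it just off the bench or slide it.
- jack_grip (a point): Middle of the pump block, 55 mm above the underside of the jack.
- saddle_top (a point): Centre of the top of the saddle, a flat round steel disc 56 mm across, 90 mm along the jack's +y from its origin; 65 mm above the bench with the handle up, 105 mm with the handle fully down.
- handle_pad (a point): Centre of the top face of the flat rubber pad (60 mm in x, 50 mm long, 10 mm thick) at the handle's free end, 130 mm from the handle's hinge, which lies 36 mm along the jack's -y from its origin, 55 mm up. Handle up: pad sloped, about 110 mm above the bench. Fully down: level, 60 mm above the bench, 166 mm along -y from the jack's origin. Press it from above.
- handle (a joint): Angle of the jack handle, rad: 0 up (as it starts), 0.40 fully down at its stop. The saddle rises 10 mm per 0.1 rad. A spring and the load bring the handle up by themselves, in about a second, when it is let go; holding it down takes about 5 to 10 N at the pad.
- tumbler: Bystander: glass tumbler, 72 mm across, 95 mm high, origin under its centre. Leave it.
- bottle: Bystander: clear bottle with a cap, 62 mm across, 170 mm high, origin under its centre. Leave it.
- blank: Bystander: rectangular glass blank, 45 x 90 x 45 mm high, origin under its centre. Leave it.

How it is judged:
By the outcome, as a careful person would: the job done as asked, in the order asked, and still so for the second after the job is handed in, while the arm keeps its last pose, push and grip.
It also fails if it takes over 58 s, if anything falls off the work surface, if the arm or the gripper's body presses on something with over 40 N, if the wrist force passes 120 N, or if a joint passes its speed limit or range.

ROBOT

A 6-joint arm with a two-finger parallel gripper is mounted at the origin on the work surface. World frame = base frame: x ahead of the robot, y to its left, z up, the work surface at z = 0. Lengths are in mm, angles in degrees, forces in N, time in s.
With the tool pointing down it reaches from about 300 to 850 mm from the base axis. Payload 4.2 kg.
Tool frame: the origin (TCP) lies midway between the tips of the shut fingers; the grasp point (between the pads) lies 19 mm behind it; y points along the fingers, z is the direction in which the jaws open and shut, and the axes are right-handed (so a half turn about y gives the same grasp; the last joint's range is limited). The gripper opens to 91 mm and grips with 3 to 60 N. Pads are 32 mm wide; open, the fingers measure 118 mm over their backs; the gripper's body (76 mm by 178 mm) begins 60 mm behind the grasp point.
Start: joints at [75.745, 18.312, 89.639, -0, 72.044, -1.146], TCP at [130.417, 560.034, 179.376] pointing down, gripper open.
Joint ranges: [-177.97, 177.97], [-48.28, 115.42], [12.27, 149.76], [-77.06, 257.06], [2.81, 150.46], [-146.56, 146.56]. Speed limits (degrees/s): [147.25, 147.25, 180, 180, 180, 180].

INTERFACE

Orientations are given as [roll, pitch, yaw] about the fixed x, y, z axes, in that order (R = Rz(yaw) Ry(pitch) Rx(roll)).
In Python, from workcell import env gives the robot as it stands.
- The arm moves only by the shell command python3 -m handwheel 'ROWS' [FORCE]. ROWS is JSON, a list of rows, each a list of 3 entries, a list of its own where there are three numbers: the opening, from 0 (shut) to 1 (fully open), then the shift along the tool's x, y, z in mm, then the turn, a rotation vector about the tool's x, y, z in degrees. A call has exactly 10 rows; each row shifts and turns the commanded pose from where the row before left it, along the tool's axes as they then stand; what a row does not reach is not made up. A row lasts 1/12 s, in which the tool goes at most 41.7 mm and 7.16 degrees, less where a joint would pass 70% of its speed; a pose out of reach is approached as far as the arm can. A call is refused whole if a number of a shift passes 41.7 or a number of a turn 7.16, either way. A call with a gripper value outside its range is refused whole. The fingers move at their own pace and stop on an object; FORCE is the grip in N (left out, the last holds). Time passes only in rows, so rows that do not move let the fingers close, or fill a call up. It gives the time, the measured TCP pose, the force and the opening at its end, in the units of the state.
- env.state(): the state, without advancing time (a new reading comes with each control period).
- env.grab_frame(name): name is "side" or "top" or "wrist"; returns the picture (384x512x3 uint8, red, green, blue); there is no depth.
- env.camera_info(name): a dict with "fx", "fy", "cx", "cy" (pixels), "camera_from_world" (4x4, takes a point from world to camera coordinates); the wrist camera has in their place "mount" (4x4, takes a point from camera to tool coordinates, whose origin is the TCP and whose axes are the tool frame's). Camera axes: x right, y down, z forward; pixel columns grow to the right and rows downward; lengths in mm; the calibration is good to about 2 mm. A picture is of the moment at which its call begins: read the wrist's pose just before it. camera_info takes no time and is no camera call.
- env.job_done(): hands the job in, once; it reports no verdict.
Trained networks look in the newest picture that a camera, given by its name, has taken for a name from the list of things; names that differ only in an ending like _2 or _b are one class to them, and where a whole thing is asked for, a point or a joint stands for the part that bears it (a point fixed in the world has none). Each returns a list of dicts, best first, with "p" (0 to 1); they miss things now and then, are a little off and sometimes report something else, mostly with a low value. They report only what shows in the picture. A call takes as long as a camera call.
- env.masks_of(camera, label): "region" (384x512 bool, what is visible of it) and "location" ([column, row] in pixels, amid what is visible of it).
The state is a dict: "time_s": time; "qpos": joint angles; "qvel": joint speeds; "effort": joint torques, N m; "ee_pos": TCP position; "ee_rot": TCP orientation; "force": force on the tool from outside, world axes, zero at the start; "torque": the same for the moment, N m; "gripper_width": finger opening in mm.
Only numpy, scipy, OpenCV 4.12 (cv2) and the standard library are available. Lean on these libraries where they do the work, as an engineer would, in place of code of your own. Each camera call takes 0.05 s, during which the arm holds its last target.

## Working session

There is one attempt and no reset: what is moved stays moved. The work goes in short steps, Python scripts to look and compute and a shell command to move; the robot and the scene stay as the last step left them, time stands still between calls to the robot, and variables do not carry over. Pictures are saved under pics/ and viewed, and the job is handed in when it is done.

```bash
ls; mkdir -p pics
python3 - <<'E'
from workcell import env
import cv2,numpy as np
s=env.state();print({k:np.round(v,2).tolist() for k,v in s.items()})
for n in ["side","top","wrist"]:
    im=env.grab_frame(n);cv2.imwrite(f"pics/{n}0.png",cv2.cvtColor(im,cv2.COLOR_RGB2BGR))
    print(n,env.camera_info(n))
    for l in ["lift_pad","plate","stand","jack","jack_grip","saddle_top","handle_pad","handle","tumbler","bottle","blank"]:
        try:
            r=env.masks_of(n,l)
            print(n,l,[(round(d["p"],2),np.round(d["location"]).tolist(),int(d["region"].sum())) for d in r[:2]])
        except Exception as e: print(l,e)
print(env.state()["time_s"])
E
```

```text
pics
{'time_s': 0.0, 'qpos': [75.74, 18.35, 89.71, -0.0, 72.04, -1.15], 'qvel': [0.07, 0.1, -0.06, -0.02, -0.01, -0.01], 'effort': [0.0, -41.25, -23.2, 0.07, 0.05, -0.0], 'ee_pos': [130.28, 559.47, 178.51], 'ee_rot': [-90.1, 0.0, -13.11], 'force': [0.59, 0.53, 0.02], 'torque': [0.07, 0.0, 0.0], 'gripper_width': 91.13}
side {'fx': 424.84725389175895, 'fy': 424.84725389175895, 'cx': 247.02021203847855, 'cy': 188.3997549481207, 'camera_from_world': array([[-9.79529244e-01, -2.00566913e-01,  1.71864643e-02,
         5.93899740e+02],
       [-1.66758670e-01,  7.60657581e-01, -6.27368784e-01,
         1.51347187e+02],
       [ 1.12756406e-01, -6.17392062e-01, -7.78532616e-01,
         1.30156164e+03],
       [ 0.00000000e+00,  0.00000000e+00,  0.00000000e+00,
         1.00000000e+00]])}
side lift_pad [(0.86, [266.0, 252.0], 5048), (0.63, [269.0, 167.0], 2246)]
side plate [(0.79, [266.0, 255.0], 4998)]
side stand [(0.79, [262.0, 271.0], 8207)]
side jack [(0.72, [268.0, 169.0], 2180)]
side jack_grip [(0.58, [272.0, 170.0], 2021)]
side saddle_top [(0.73, [272.0, 187.0], 237)]
side handle_pad 
[... 1137 characters left out ...]
56.0], 384)]
top blank [(0.56, [359.0, 154.0], 433)]
wrist {'fx': 338.0001096657989, 'fy': 338.0001096657989, 'cx': 258.6160990097737, 'cy': 196.94271112086847, 'mount': array([[ 5.38231024e-04,  9.68309979e-01,  2.49750865e-01,
        -7.01769368e+01],
       [ 5.62392119e-04, -2.49751155e-01,  9.68309891e-01,
        -2.05027195e+02],
       [ 9.99999697e-01, -3.80716506e-04, -6.78993721e-04,
        -2.04355663e+00],
       [ 0.00000000e+00,  0.00000000e+00,  0.00000000e+00,
         1.00000000e+00]])}
wrist lift_pad []
wrist plate []
wrist stand []
wrist jack []
wrist jack_grip []
wrist saddle_top []
wrist handle_pad []
wrist handle []
wrist tumbler []
wrist bottle []
wrist blank []
1.8
```

Run:
```python
import cv2
a=cv2.imread('pics/top0.png');b=cv2.imread('pics/side0.png')
cv2.imwrite('pics/top0c.png',cv2.resize(a[110:310,100:400],None,fx=2.6,fy=2.6,interpolation=cv2.INTER_CUBIC))
cv2.imwrite('pics/side0c.png',cv2.resize(b[90:330,150:400],None,fx=2.5,fy=2.5,interpolation=cv2.INTER_CUBIC))
```

```text
(no output)
```

View pics/top0c.png

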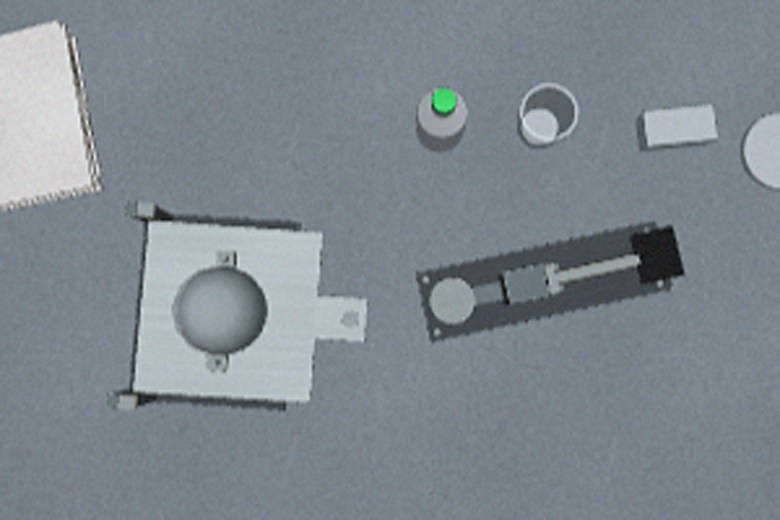

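View pics/side0c.png

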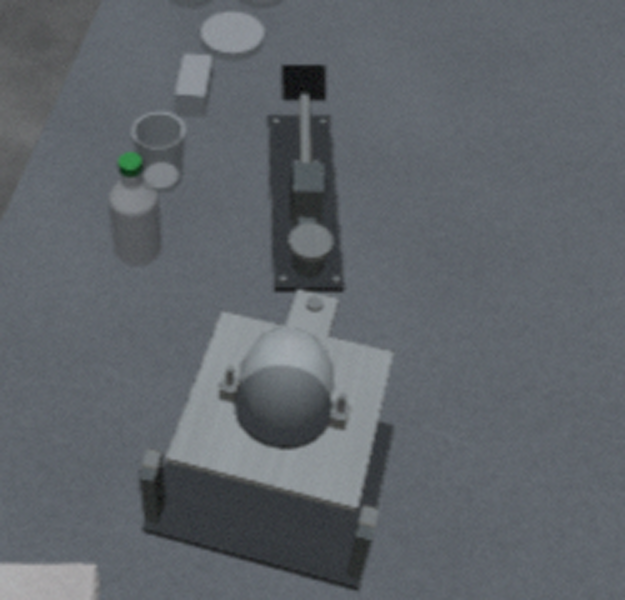

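View pics/top0.png

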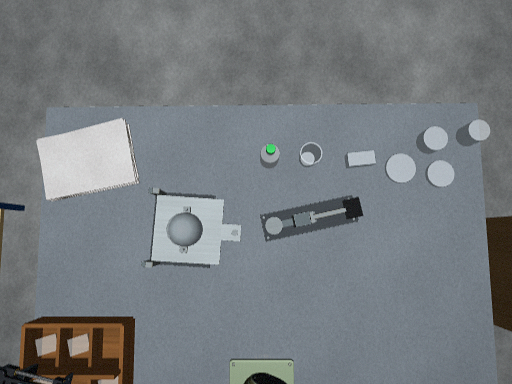

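```bash
cat > h.py <<'E'
from workcell import env
import numpy as np, cv2
from scipy.optimize import least_squares
def proj(n,P):
    c=env.camera_info(n);T=c["camera_from_world"];P=np.atleast_2d(P)
    q=P@T[:3,:3].T+T[:3,3]
    return np.c_[c["fx"]*q[:,0]/q[:,2]+c["cx"],c["fy"]*q[:,1]/q[:,2]+c["cy"]]
def ray(n,uv,z):
    c=env.camera_info(n);T=c["camera_from_world"];R=T[:3,:3];o=-R.T@T[:3,3]
    d=R.T@np.array([(uv[0]-c["cx"])/c["fx"],(uv[1]-c["cy"])/c["fy"],1]);return o+d*(z-o[2])/d[2]
def rz(a):return np.array([[np.cos(a),-np.sin(a),0],[np.sin(a),np.cos(a),0],[0,0,1]])
def fit(model,obs,x0,pl=lambda P:P):
    # model dict name->xyz ; obs list (cam,name,u,v)
    def f(x):
        r=[]
        for c,n,u,v in obs:
            p=rz(x[2])@np.array(model[n])+[x[0],x[1],0]
            r+=list(proj(c,p)[0]-[u,v])
        return np.array(r)
    s=least_squares(f,x0,loss='soft_l1');return s.x,f(s.x).reshape(-1,2)
E
python3 - <<'E'
from h import *
T=lambda u,v:(100+u/2.6-.3,110+v/2.6-.3); S=lambda u,v:(150+u/2.5-.3,90+v/2.5-.3)
M=dict(a=(-45,125,12),b=(45,125,12),c=(45,-190,12),d=(-45,-190,12),s=(0,90,65),p=(0,-36-130*np.cos(.4),108),k=(0,0,85))
# saddle to +y world; jack x -> world +x (up in image)
ob=[]
for n,u,v in [('b',418,272),('c',655,222),('d',672,290),('a',432,340),('s',452,301),('k',525,283)]: ob.append(('top',n,*T(u,v)))
for n,u,v in [('s',311,240),('k',309,175),('d',330,117),('a',343,289),('c',268,117),('b',276,289)]: ob.append(('side',n,*S(u,v)))
x,r=fit(M,ob,[500,-100,0]);print('jack',x[:2],np.degrees(x[2]));print(np.round(r,1).tolist())
t=-.09  # plate tilt: low at -y
def pl(x,y,z):
    a=.09; return (x,250+y*np.cos(a)-0*z+ -z*np.sin(a),115+y*np.sin(a)+z*np.cos(a))
M=dict(boss=pl(0,-250,11),t1=pl(25,-269,5),t2=pl(-25,-269,5),p1=pl(100,-205,5),p2=pl(-100,-205,5))
ob=[('top',n,*T(u,v)) for n,u,v in [('boss',350,319),('t1',367,298),('t2',364,341),('p1',322,232),('p2',310,402)]]
ob+=[('side',n,*S(u,v)) for n,u,v in [('boss',315,302),('t1',298,292),('t2',338,298),('p1',220,314),('p2',392,352)]]
x,r=fit(M,ob,[500,50,0]);print('stand',x[:2],np.degrees(x[2]));print(np.round(r,1).tolist())
for n in('top','side'):
  o=[q for q in ob if q[0]==n]; print(n,fit(M,o,[500,50,0])[0])
print('boss ray',ray('top',T(350,319),104),ray('side',S(315,302),104))
print(pl(0,-250,-13), pl(0,-250,11))
E
```

```text
jack [ 547.95111024 -129.56091723] 11.863993952071798
[[-1.2, 0.2], [0.0, -0.4], [-0.0, -0.1], [-0.8, 0.7], [-0.4, -0.2], [-0.1, 0.5], [-0.1, -0.2], [-0.2, 0.3], [0.1, -1.1], [0.5, -0.8], [0.4, -1.3], [-0.8, -0.9]]
stand [507.61885245  79.34622531] -3.444526511026732
[[-0.1, -0.2], [-0.0, 0.2], [0.2, -0.1], [-1.8, 0.2], [-1.5, 0.0], [-0.2, -0.6], [-0.5, -1.8], [0.2, -0.5], [0.3, -0.3], [0.3, 0.3]]
top [ 5.07584842e+02  7.76802701e+01 -6.70704250e-02]
side [ 5.07508050e+02  8.11707529e+01 -5.77611848e-02]
boss ray [507.14725601  79.17343291 104.        ] [506.80316074  81.83931361 104.        ]
(0, np.float64(2.1802378865755765), np.float64(79.58297717134131)) (0, np.float64(0.023152705823311304), np.float64(103.48584276362917))
```

```bash
python3 -m handwheel '[[1,[28.2,-10,-28],[0,0,0]],[1,[28.2,-10,-28],[0,0,0]],[1,[28.2,-10,-28],[0,0,0]],[1,[28.2,-10,-28],[0,0,0]],[1,[28.2,-10,-28],[0,0,0]],[1,[28.2,-10,-28],[0,0,0]],[1,[28.2,-10,-28],[0,0,0]],[1,[28.2,-10,-28],[0,0,0]],[1,[28.2,-5,-28],[0,0,0]],[1,[28.2,-5,-28],[0,0,0]]]'
python3 -m handwheel '[[1,[28.2,0,-28.8],[0,4,0]],[1,[28.2,0,-28.8],[0,0,0]],[1,[28.2,0,-28.8],[0,-4,0]],[1,[28.2,0,-28.8],[0,0,0]],[1,[28.2,0,-28.8],[0,0,0]],[1,[28.2,0,-28.8],[0,0,0]],[1,[28.2,0,-28.8],[0,0,0]],[1,[28.2,0,-28.8],[0,0,0]],[1,[28.2,0,-28.8],[0,0,0]],[1,[28.2,0,-28.8],[0,0,0]]]'
```

```text
time_s: 2.63
ee_pos: [342.3, 221.7, 270.2]
ee_rot: [-89.9, -0.1, -13.1]
force: [0.8, 0.8, -0.3]
gripper_width: 91.3
time_s: 3.47
ee_pos: [546.6, -125.9, 269.4]
ee_rot: [-90.0, -0.0, -13.1]
force: [1.3, 0.6, 0.0]
gripper_width: 91.0
```

```bash
python3 -m handwheel '[[1,[0,8,0],[0,6.5,0]],[1,[0,8,0],[0,6.5,0]],[1,[0,8,0],[0,6.5,0]],[1,[0,8,0],[0,6.5,0]],[1,[0,8,0],[0,6.5,0]],[1,[0,8,0],[0,6.5,0]],[1,[0,8,0],[0,6.5,0]],[1,[0,8,0],[0,6.5,0]],[1,[0,8,0],[0,6.5,0]],[1,[0,4,0],[0,6.5,0]]]'
python3 - <<'E'
from h import *
s=env.state();print(s["ee_pos"],s["ee_rot"],s["qpos"])
im=env.grab_frame("wrist");cv2.imwrite("pics/w1.png",cv2.cvtColor(im,cv2.COLOR_RGB2BGR))
E
```

```text
time_s: 4.3
ee_pos: [545.5, -123.7, 192.3]
ee_rot: [-90.1, 0.0, -78.4]
force: [-0.3, -0.7, -0.4]
gripper_width: 90.8
[ 545.45506333 -123.70004098  192.26261382] [-9.00808134e+01  4.66934968e-02 -7.84307863e+01] [-1.39605831e+01  1.64994631e+01  9.03818797e+01  7.63059241e-03
  7.32117042e+01 -2.55320396e+01]
```

View pics/w1.png

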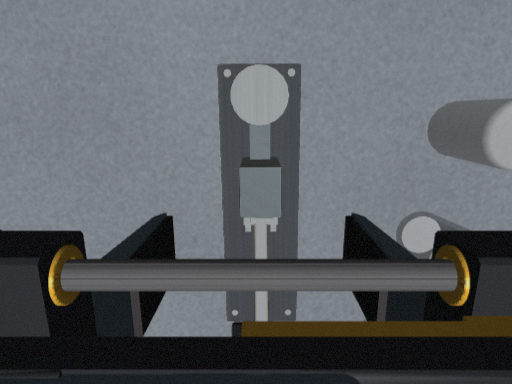

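```bash
cat >> h.py <<'E'
def wray(uv,z,s):
    from scipy.spatial.transform import Rotation as Ro
    c=env.camera_info("wrist");M=c["mount"]
    R=Ro.from_euler('xyz',s["ee_rot"],degrees=True).as_matrix()
    d=R@M[:3,:3]@np.array([(uv[0]-c["cx"])/c["fx"],(uv[1]-c["cy"])/c["fy"],1]);o=R@M[:3,3]+s["ee_pos"]
    return o+d*(z-o[2])/d[2]
E
python3 - <<'E'
from h import *
s=env.state()
a=wray((260,95),65,s);print('saddle',a)
ks=[wray(p,85,s) for p in [(240,158),(280,158),(281,216),(241,216)]];print('block',np.mean(ks,0),np.round(ks,0).tolist())
c=[wray(p,12,s) for p in [(218,65),(301,65),(297,321),(226,321)]];print(np.round(c,1).tolist())
d=a-np.mean(ks,0);print(np.degrees(np.arctan2(-d[0],d[1])),np.hypot(d[0],d[1]))
E
```

```text
saddle [529.14471989 -43.47150779  65.        ]
block [ 546.34356504 -126.51249668   85.        ] [[522.0, -103.0, 85.0], [558.0, -95.0, 85.0], [571.0, -150.0, 85.0], [533.0, -158.0, 85.0]]
[[478.7, -20.0, 12.0], [565.7, -2.6, 12.0], [631.4, -307.4, 12.0], [541.1, -325.7, 12.0]]
11.701245824930195 84.80333784907756
```

```bash
python3 -m handwheel '[[1,[7,20,1],[0,0,0]],[1,[0,30,0],[0,0,0]],[1,[0,30,0],[0,0,0]],[1,[0,30,0],[0,0,0]],[1,[0,25,0],[0,0,0]],[1,[0,15,0],[0,0,0]],[1,[0,5,0],[0,0,0]],[1,[0,0,0],[0,0,0]],[0,[0,0,0],[0,0,0]],[0,[0,0,0],[0,0,0]]]' 45
python3 -m handwheel '[[0,[0,0,0],[0,0,0]],[0,[0,0,0],[0,0,0]],[0,[0,0,0],[0,0,0]],[0,[0,0,0],[0,0,0]],[0,[0,0,0],[0,0,0]],[0,[0,0,0],[0,0,0]],[0,[0,0,0],[0,0,0]],[0,[0,0,0],[0,0,0]],[0,[0,0,0],[0,0,0]],[0,[0,0,0],[0,0,0]]]' 45
```

```text
time_s: 5.18
ee_pos: [549.7, -130.8, 39.9]
ee_rot: [-89.8, -0.1, -78.1]
force: [-0.4, 0.3, 0.2]
gripper_width: 80.7
time_s: 6.02
ee_pos: [548.1, -130.5, 38.4]
ee_rot: [-90.0, 0.0, -78.1]
force: [-1.9, -0.3, 1.8]
gripper_width: 39.5
```

```bash
python3 -m handwheel '[[0,[0,-2,0],[0,0,0]],[0,[0,-2,0],[0,0,0]],[0,[0,0,0],[0,0,0]],[0,[0,0,0],[0,2.5,0]],[0,[0,0,0],[0,3.5,0]],[0,[0,0,0],[0,3.5,0]],[0,[0,0,0],[0,3.5,0]],[0,[0,0,0],[0,2.3,0]],[0,[-8,0,-5],[0,0,0]],[0,[-12,0,-8],[0,0,0]]]'
python3 -m handwheel '[[0,[-12,0,-8],[0,0,0]],[0,[-12,0,-8],[0,0,0]],[0,[-12,0,-8],[0,0,0]],[0,[-12,0,-8],[0,0,0]],[0,[-8,0,-6],[0,0,0]],[0,[-4,0,-2],[0,0,0]],[0,[0,0,0],[0,0,0]],[0,[0,0,0],[0,0,0]],[0,[0,0,0],[0,0,0]],[0,[0,0,0],[0,0,0]]]'
python3 - <<'E'
from h import *
s=env.state();print(s["ee_pos"],s["ee_rot"],s["force"])
for n in("wrist","top","side"):
  im=env.grab_frame(n);cv2.imwrite(f"pics/{n}2.png",cv2.cvtColor(im,cv2.COLOR_RGB2BGR))
E
python3 - <<'E'
import cv2
a=cv2.imread('pics/top2.png');b=cv2.imread('pics/side2.png')
cv2.imwrite('pics/top2c.png',cv2.resize(a[170:290,130:350],None,fx=3.5,fy=3.5,interpolation=cv2.INTER_CUBIC))
cv2.imwrite('pics/side2c.png',cv2.resize(b[90:290,170:370],None,fx=3,fy=3,interpolation=cv2.INTER_CUBIC))
E
```

```text
time_s: 6.85
ee_pos: [536.7, -109.7, 41.7]
ee_rot: [-90.0, 0.0, -93.4]
force: [0.1, 0.6, -8.1]
gripper_width: 39.6
time_s: 7.68
ee_pos: [500.9, -48.0, 42.4]
ee_rot: [-90.0, -0.0, -93.4]
force: [0.2, -0.9, -6.6]
gripper_width: 39.7
[500.9109505  -47.9995757   42.40006776] [-8.99545993e+01 -9.38115262e-03 -9.34410646e+01] [ 0.1647438  -0.86930228 -6.64732601]
```

View pics/wrist2.png

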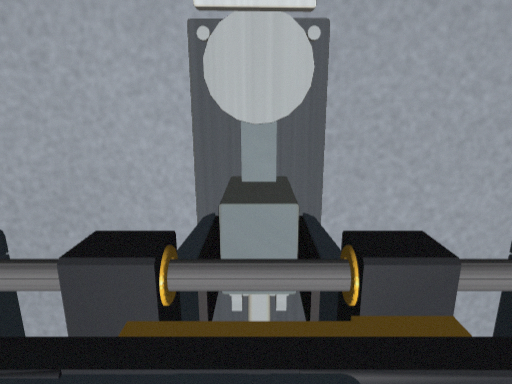

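View pics/top2c.png

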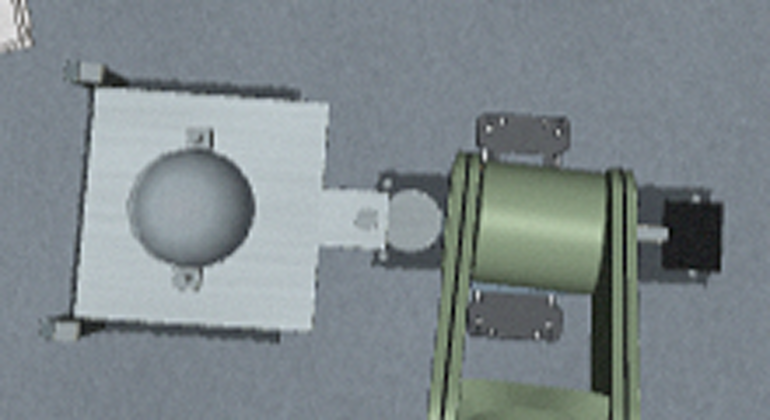

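View pics/side2c.png

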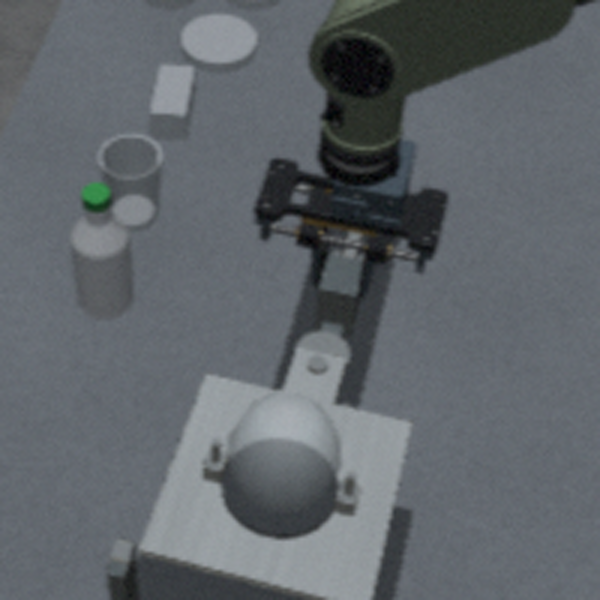

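Run:
```python
from h import *
s=env.state()
from scipy.spatial.transform import Rotation as Ro
R=Ro.from_euler('xyz',s["ee_rot"],degrees=True).as_matrix()
a=wray((258.5,66.5),69,s);print('saddle wrist',a, a-s["ee_pos"])
e=[wray(p,z,s) for z in(91,86,96) for p in[(195,7),(315,7)]];print(np.round(e,1).tolist())
T=lambda u,v:(130+u/3.5-.4,170+v/3.5-.4);S=lambda u,v:(170+u/3-.3,90+v/3-.3)
print('boss',ray('top',T(367,219),103.5),ray('side',S(319,365),103.5))
# fit saddle using right part circle: right extreme (445,221), top(413,190) bottom (413,252)
print('saddle top',ray('top',T(413,221),69))
print('tab end',ray('top',T(388,192),96),ray('top',T(388,250),96))
```

```text
saddle wrist [505.40178658  40.74767686  69.        ] [ 4.89802285 88.65496277 26.73503067]
[[480.2, 63.1, 91.0], [530.2, 60.0, 91.0], [479.5, 64.4, 86.0], [531.0, 61.3, 86.0], [481.0, 61.7, 96.0], [529.4, 58.8, 96.0]]
boss [507.82182358  78.77080538 103.5       ] [505.39465802  84.31697337 103.5       ]
saddle top [506.03828549  39.40842546  69.        ]
tab end [531.52921056  60.68785584  96.        ] [480.65623786  60.72593854  96.        ]
```

```bash
python3 -m handwheel '[[0,[-6,0,0],[0,0,0]],[0,[-9,0,-0.4],[0,0,0]],[0,[-9,0,-0.4],[0,0,0]],[0,[-9,0,-0.4],[0,0,0]],[0,[-6.3,0,0],[0,0,0]],[0,[0,0,0],[0,0,0]],[0,[0,0,0],[0,0,0]],[0,[0,2,0],[0,0,0]],[0,[0,2,0],[0,0,0]],[0,[0,0,0],[0,0,0]]]'
python3 - <<'E'
from h import *
s=env.state();print(s["ee_pos"],s["ee_rot"],s["force"])
for n in("wrist","top","side"):
  im=env.grab_frame(n);cv2.imwrite(f"pics/{n}3.png",cv2.cvtColor(im,cv2.COLOR_RGB2BGR))
a=cv2.imread('pics/top3.png');b=cv2.imread('pics/side3.png')
cv2.imwrite('pics/top3c.png',cv2.resize(a[180:280,180:350],None,fx=4.5,fy=4.5,interpolation=cv2.INTER_CUBIC))
cv2.imwrite('pics/side3c.png',cv2.resize(b[150:250,200:330],None,fx=6,fy=6,interpolation=cv2.INTER_CUBIC))
E
```

```text
time_s: 8.67
ee_pos: [501.6, -8.4, 38.4]
ee_rot: [-90.0, 0.0, -93.4]
force: [0.3, 0.3, -5.7]
gripper_width: 39.5
[501.61143387  -8.42227927  38.40120241] [-8.99761437e+01  2.58238722e-03 -9.34325968e+01] [ 0.32721064  0.28130518 -5.68779218]
```

View pics/wrist3.png

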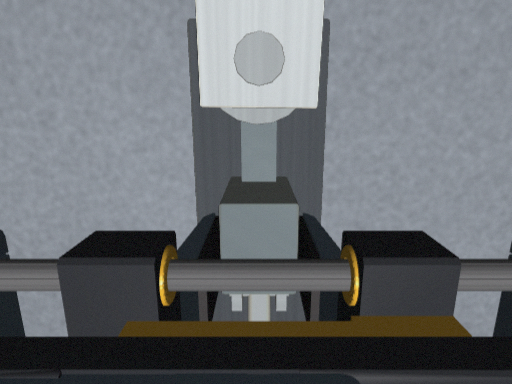

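View pics/top3c.png

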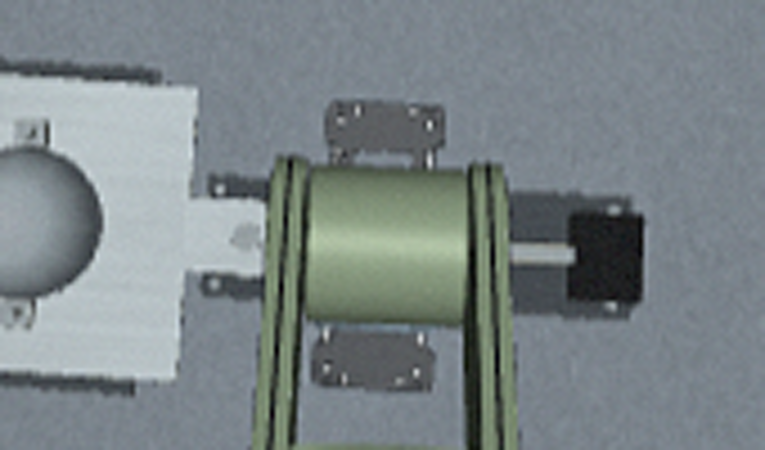

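View pics/side3c.png

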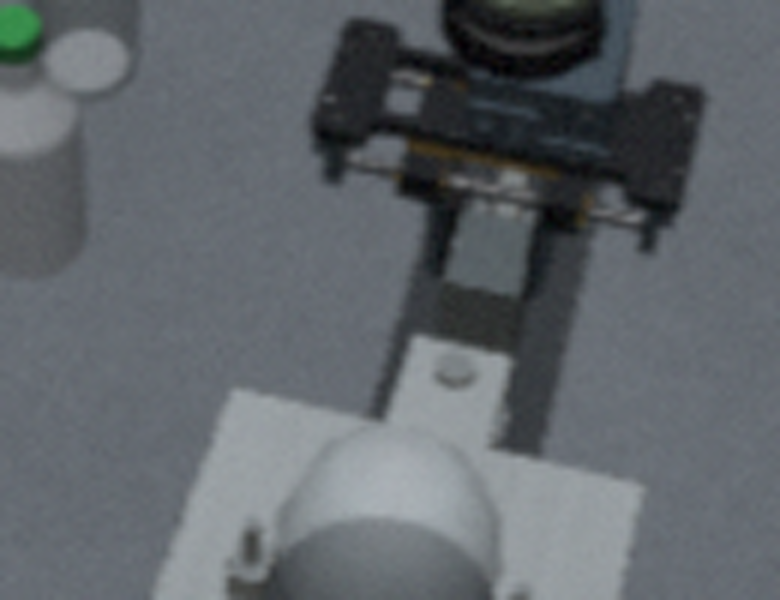

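Run:
```python
from h import *
s=env.state()
print('boss',wray((259,58),103.5,s),'saddle',wray((258.5,66.5),65.5,s))
```

```text
boss [506.59699825  78.87261676 103.5       ] saddle [506.48631057  80.20049037  65.5       ]
```

```bash
python3 -m handwheel '[[0,[0,1,0],[0,0,0]],[0,[0,1,0],[0,0,0]],[0,[0,0.5,0],[0,0,0]],[0,[0,0,0],[0,0,0]],[0.95,[0,0,0],[0,0,0]],[0.95,[0,0,0],[0,0,0]],[0.95,[0,0,0],[0,0,0]],[0.95,[0,0,0],[0,0,0]],[0.95,[0,0,0],[0,0,0]],[0.95,[0,0,0],[0,0,0]]]'
```

```text
time_s: 9.65
ee_pos: [501.5, -8.2, 35.7]
ee_rot: [-90.0, 0.0, -93.4]
force: [0.2, -0.2, -0.0]
gripper_width: 76.8
```

```bash
python3 -m handwheel '[[0.95,[0,-10,0],[0,0,0]],[0.95,[0,-25,0],[0,0,0]],[0.95,[0,-35,0],[0,0,0]],[0.95,[0,-35,0],[0,0,0]],[0,[0,-20,0],[0,0,0]],[0,[20,0,0],[0,0,0]],[0,[35,0,0],[0,0,0]],[0,[35,0,0],[0,0,0]],[0,[35,0,0],[0,0,0]],[0,[32,0,0],[0,0,0]]]'
python3 - <<'E'
from h import *
s=env.state();print(s["ee_pos"],s["ee_rot"],s["force"])
for n in("wrist","top","side"):
  im=env.grab_frame(n);cv2.imwrite(f"pics/{n}4.png",cv2.cvtColor(im,cv2.COLOR_RGB2BGR))
a=cv2.imread('pics/top4.png');b=cv2.imread('pics/side4.png')
cv2.imwrite('pics/top4c.png',cv2.resize(a[180:280,180:350],None,fx=4.5,fy=4.5,interpolation=cv2.INTER_CUBIC))
cv2.imwrite('pics/side4c.png',cv2.resize(b[90:250,190:340],None,fx=3.7,fy=3.7,interpolation=cv2.INTER_CUBIC))
E
```

```text
time_s: 10.48
ee_pos: [491.8, -166.6, 161.8]
ee_rot: [-89.9, -0.0, -93.4]
force: [0.4, 0.8, 0.2]
gripper_width: 49.9
[ 491.84484652 -166.61660837  161.75061977] [-8.99399479e+01 -2.71426830e-02 -9.33946183e+01] [0.41344072 0.82716571 0.21905991]
```

View pics/wrist4.png

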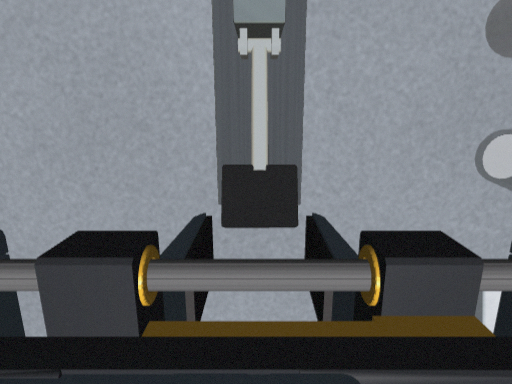

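View pics/top4c.png

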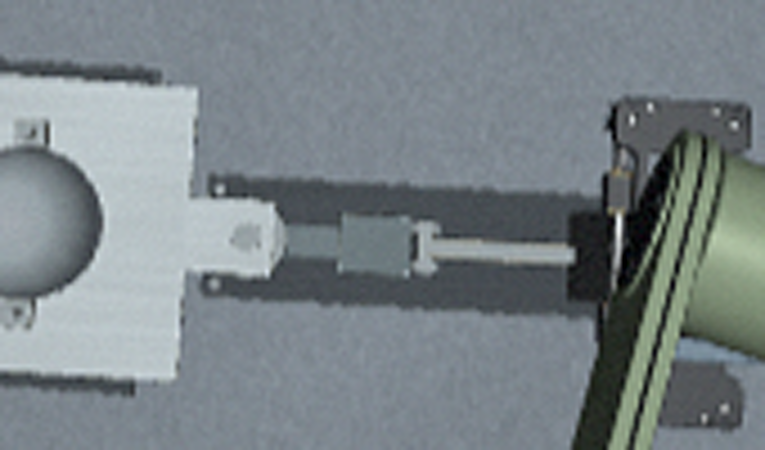

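View pics/side4c.png

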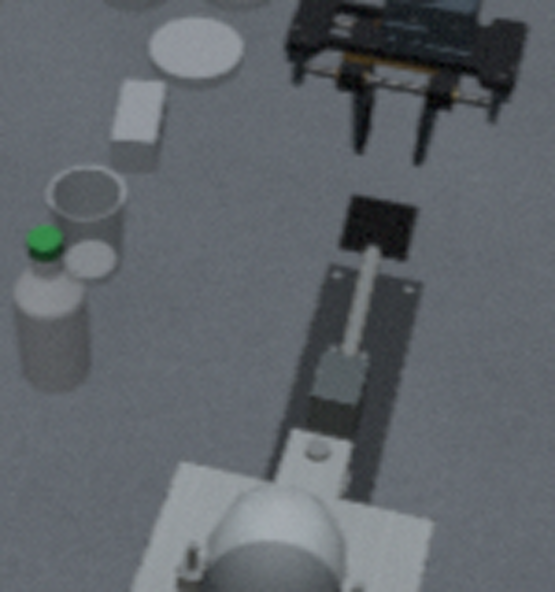

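Run:
```python
from h import *
s=env.state()
for z in(105,110): print(wray((260,196),z,s))
T=lambda u,v:(180+u/4.5-.4,180+v/4.5-.4)
M=dict(a=(-45,125,12),b=(45,125,12),k=(0,0,85))
# bolts heads in corners not used; jack fit
ob=[('top','k',*T(376,245)),('top','b',*T(210,176)),('top','a',*T(203,294))]
x,r=fit(M,ob,[500,0,0]);print(x[:2],np.degrees(x[2]),r.round(1).tolist())
x0=x
print('saddle',rz(x[2])@[0,90,0]+[x[0],x[1],0],'boss',ray('top',T(246,237),103.5))
```

```text
[ 492.71340987 -165.3510232   105.        ]
[ 492.77137819 -164.07434189  110.        ]
[501.89860021 -10.05728491] -3.560878352393749 [[0.2, -0.0], [0.0, -0.5], [-0.2, 0.5]]
saddle [507.48841478  79.76895833   0.        ] boss [507.53358356  79.35544326 103.5       ]
```

```bash
python3 -m handwheel '[[0,[0,0,1],[0,0,0]],[0,[0,5,0],[0,0,0]],[0,[0,10,0],[0,0,0]],[0,[0,10,0],[0,0,0]],[0,[0,10,0],[0,0,0]],[0,[0,8,0],[0,0,0]],[0,[0,6,0],[0,0,0]],[0,[0.5,5,0],[0,0,0]],[0,[0.5,5,0],[0,0,0]],[0,[0.5,5,0],[0,0,0]]]'
python3 -m handwheel '[[0,[0.5,5,0],[0,0,0]],[0,[1,5,0],[0,0,0]],[0,[1,5,0],[0,0,0]],[0,[1,5,0],[0,0,0]],[0,[1,5,0],[0,0,0]],[0,[1,5,0],[0,0,0]],[0,[1,4,0],[0,0,0]],[0,[0.5,2,0],[0,0,0]],[0,[0,0,0],[0,0,0]],[0,[0,0,0],[0,0,0]]]'
```

```text
time_s: 11.47
ee_pos: [493.1, -166.6, 96.4]
ee_rot: [-90.0, -0.0, -93.4]
force: [0.7, -1.0, 0.1]
gripper_width: 0.3
time_s: 12.3
ee_pos: [493.1, -173.8, 61.0]
ee_rot: [-89.9, -0.0, -93.4]
force: [0.2, -2.1, 5.6]
gripper_width: -0.2
```

```bash
python3 -m handwheel '[[0,[0,1,0],[0,0,0]],[0,[0,1,0],[0,0,0]],[0,[0,0.5,0],[0,0,0]],[0,[0,0.5,0],[0,0,0]],[0,[0,0,0],[0,0,0]],[0,[0,0,0],[0,0,0]],[0,[0,0,0],[0,0,0]],[0,[0,0,0],[0,0,0]],[0,[0,0,0],[0,0,0]],[0,[0,0,0],[0,0,0]]]'
python3 - <<'E'
from h import *
s=env.state();print(s["ee_pos"],s["ee_rot"],s["force"])
for n in("wrist","side"):
  im=env.grab_frame(n);cv2.imwrite(f"pics/{n}5.png",cv2.cvtColor(im,cv2.COLOR_RGB2BGR))
b=cv2.imread('pics/side5.png')
cv2.imwrite('pics/side5c.png',cv2.resize(b[90:250,190:340],None,fx=3.7,fy=3.7,interpolation=cv2.INTER_CUBIC))
E
```

```text
time_s: 13.13
ee_pos: [493.2, -174.2, 58.4]
ee_rot: [-89.9, -0.1, -93.4]
force: [0.2, -2.6, 5.9]
gripper_width: 0.5
[ 493.17670279 -174.20462896   58.36095265] [-8.99054374e+01 -7.40974464e-02 -9.33926276e+01] [ 0.22521368 -2.61554001  5.86221201]
```

View pics/wrist5.png

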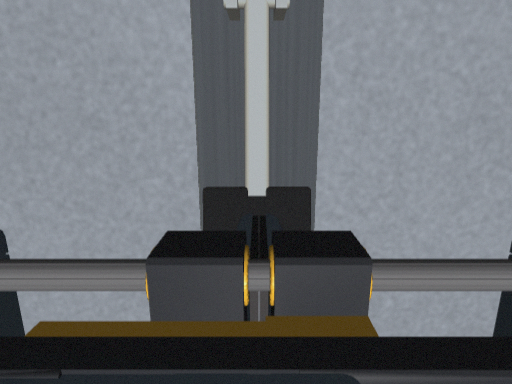

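View pics/side5c.png

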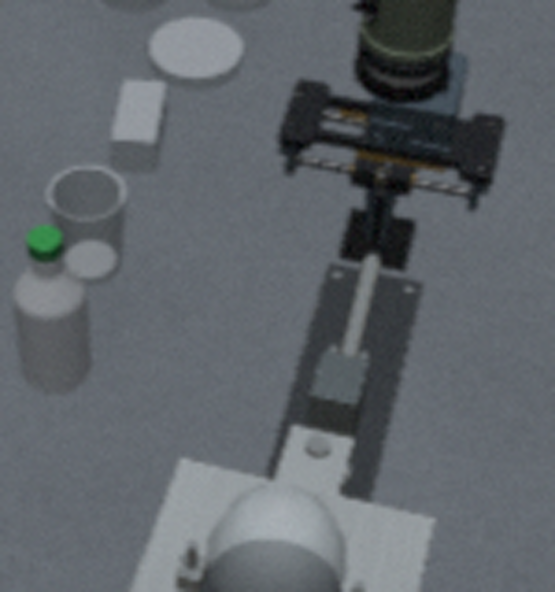

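Run:
```python
from h import *
s=env.state();print(s["ee_pos"],s["force"],s["torque"],s["time_s"])
im=env.grab_frame("top");cv2.imwrite("pics/top5.png",cv2.cvtColor(im,cv2.COLOR_RGB2BGR))
im=env.grab_frame("side");cv2.imwrite("pics/side6.png",cv2.cvtColor(im,cv2.COLOR_RGB2BGR))
from scipy.spatial.transform import Rotation as Ro
c=env.camera_info("wrist");Mt=c["mount"];R=Ro.from_euler('xyz',s["ee_rot"],degrees=True).as_matrix()
def wp(P):
    q=(np.array(P)-s["ee_pos"])@R; q=(q-Mt[:3,3])@Mt[:3,:3]
    return c["fx"]*q[0]/q[2]+c["cx"],c["fy"]*q[1]/q[2]+c["cy"]
Rj=rz(np.radians(-3.5));o=np.array([501.8,-9.7,0])
for q in(0,.1,.2,.3,.4):
    a=.4-q
    out=[]
    for xx in(-30,30):
        P=np.array([xx,-36-105*np.cos(a)-5*np.sin(a)*0,55+5+105*np.sin(a)])
        out.append(np.round(wp(Rj@P+o)).tolist())
    print(q,out)
a=cv2.imread('pics/wrist5.png');cv2.imwrite('pics/w5c.png',cv2.resize(a[140:300,130:390],None,fx=3,fy=3,interpolation=cv2.INTER_CUBIC))
a=cv2.imread('pics/top5.png');cv2.imwrite('pics/top5c.png',cv2.resize(a[180:280,180:350],None,fx=4.5,fy=4.5,interpolation=cv2.INTER_CUBIC))
```

```text
[ 493.1677057  -174.21331136   58.34295775] [ 0.31331708 -3.09174674  5.18401776] [-0.66311181  0.18517467  0.02524642] 13.2333
0 [[196.0, 185.0], [318.0, 186.0]]
0.1 [[200.0, 188.0], [314.0, 188.0]]
0.2 [[203.0, 188.0], [311.0, 189.0]]
0.3 [[206.0, 187.0], [308.0, 187.0]]
0.4 [[208.0, 184.0], [306.0, 184.0]]
```

View pics/w5c.png

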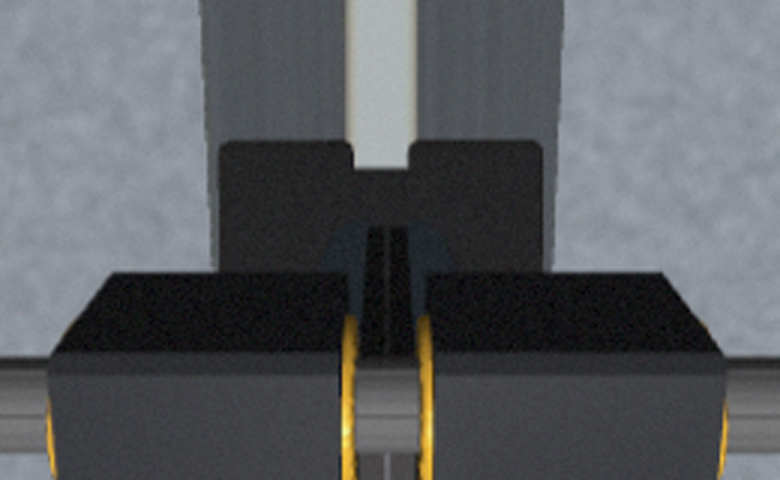

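View pics/top5c.png

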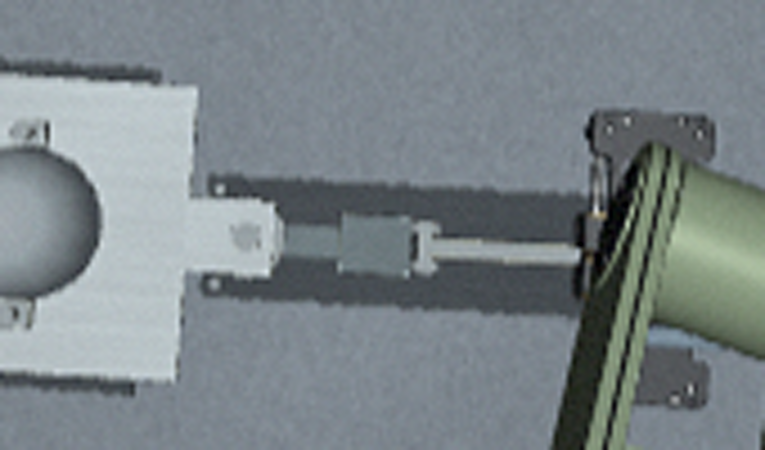

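Run:
```python
from h import *
c=env.camera_info("wrist");M=c["mount"]
for x in(-16,0):
  for y in(0,-10,-20,-30):
    q=(np.array([x,y,0])-M[:3,3])@M[:3,:3]
    print(x,y,c["fx"]*q[0]/q[2]+c["cx"],c["fy"]*q[1]/q[2]+c["cy"])
a=cv2.imread('pics/side6.png');b=cv2.imread('pics/side4.png')
print(a.shape)
f=lambda a:cv2.resize(a[110:260,215:315],None,fx=3.9,fy=3.9,interpolation=cv2.INTER_CUBIC)
cv2.imwrite('pics/s6.png',np.hstack([f(b),f(a)]))
```

```text
-16 0 259.29698208295054 195.6014326202697
-16 -10 259.32849364225996 199.72752722195267
-16 -20 259.3631801647797 204.26934858707847
-16 -30 259.4015469488595 209.2930600169458
0 0 259.2978126099866 219.9171039008455
0 -10 259.32875031260664 225.1064779405154
0 -20 259.362741537174 230.80803828300765
0 -30 259.40026182080646 237.10154973841745
(384, 512, 3)
```

View pics/s6.png

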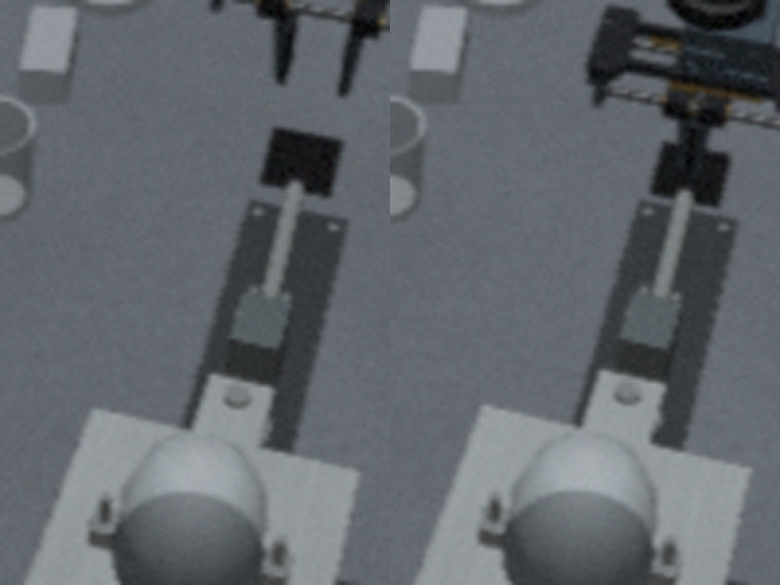

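```bash
python3 -m handwheel '[[0,[0,2,0],[0,0,0]],[0,[0,2,0],[0,0,0]],[0,[0,2,0],[0,0,0]],[0,[0,2,0],[0,0,0]],[0,[0,2,0],[0,0,0]],[0,[0,0,0],[0,0,0]],[0,[0,0,0],[0,0,0]],[0,[0,0,0],[0,0,0]],[0,[0,0,0],[0,0,0]],[0,[0,0,0],[0,0,0]]]'
python3 - <<'E'
from h import *
s=env.state();print(s["ee_pos"],s["force"],s["torque"],s["time_s"])
for n in ("wrist","side"):
  im=env.grab_frame(n);cv2.imwrite(f"pics/{n}7.png",cv2.cvtColor(im,cv2.COLOR_RGB2BGR))
a=cv2.imread('pics/side7.png');b=cv2.imread('pics/wrist7.png')
cv2.imwrite('pics/s7.png',np.hstack([cv2.resize(a[110:260,215:315],None,fx=3.2,fy=3.2,interpolation=cv2.INTER_CUBIC),cv2.resize(b[140:300,180:340],None,fx=3,fy=3,interpolation=cv2.INTER_CUBIC)]))
E
```

```text
time_s: 14.17
ee_pos: [493.5, -174.4, 48.4]
ee_rot: [-89.9, -0.1, -93.4]
force: [-1.5, -3.2, 6.6]
gripper_width: 0.3
[ 493.48937087 -174.41753017   48.44785298] [-1.45316321 -3.19518399  6.6350805 ] [-0.70121104  0.09165618 -0.00081179] 14.1667
```

View pics/s7.png

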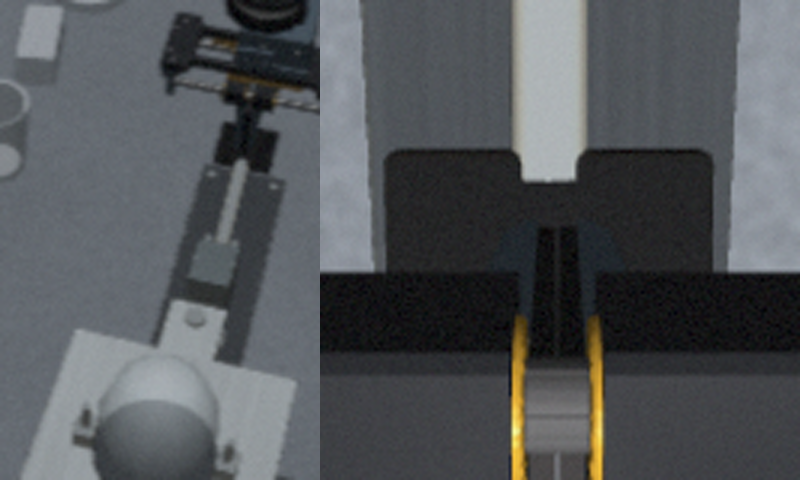

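```bash
cat >> h.py <<'E'
def padtab(s):
    from scipy.spatial.transform import Rotation as Ro
    c=env.camera_info("wrist");Mt=c["mount"];R=Ro.from_euler('xyz',s["ee_rot"],degrees=True).as_matrix()
    Rj=rz(np.radians(-3.5));o=np.array([501.8,-9.7,0])
    for q in(0,.1,.2,.25,.3,.35,.4):
        a=.4-q;out=[]
        for xx in(-30,30):
            P=Rj@np.array([xx,-36-105*np.cos(a),60+105*np.sin(a)])+o
            t=(P-s["ee_pos"])@R;t=(t-Mt[:3,3])@Mt[:3,:3]
            out.append((c["fx"]*t[0]/t[2]+c["cx"],c["fy"]*t[1]/t[2]+c["cy"]))
        print(q,np.round(out,1).tolist(),'w',round(out[1][0]-out[0][0],1))
E
python3 -c "
from h import *
padtab(env.state())"
```

```text
0 [[191.4, 189.8], [320.8, 189.9]] w 129.4
0.1 [[195.5, 192.3], [316.9, 192.4]] w 121.3
0.2 [[199.2, 192.5], [313.4, 192.6]] w 114.2
0.25 [[200.9, 191.8], [311.8, 191.9]] w 110.9
0.3 [[202.4, 190.7], [310.3, 190.8]] w 107.8
0.35 [[203.9, 189.3], [308.9, 189.4]] w 105.0
0.4 [[205.3, 187.4], [307.6, 187.5]] w 102.2
```

```bash
python3 -m handwheel '[[0,[0,2,0],[0,0,0]],[0,[0,2,0],[0,0,0]],[0,[0,2,0],[0,0,0]],[0,[0,2,0],[0,0,0]],[0,[0,2,0],[0,0,0]],[0,[0,2,0],[0,0,0]],[0,[0,1,0],[0,0,0]],[0,[0,0,0],[0,0,0]],[0,[0,0,0],[0,0,0]],[0,[0,0,0],[0,0,0]]]'
python3 - <<'E'
from h import *
s=env.state();print(s["ee_pos"],s["force"],s["torque"],s["time_s"])
for n in ("wrist","side"):
  im=env.grab_frame(n);cv2.imwrite(f"pics/{n}8.png",cv2.cvtColor(im,cv2.COLOR_RGB2BGR))
a=cv2.imread('pics/side8.png');b=cv2.imread('pics/wrist8.png')
cv2.imwrite('pics/s8.png',np.hstack([cv2.resize(a[110:260,215:315],None,fx=3.2,fy=3.2,interpolation=cv2.INTER_CUBIC),cv2.resize(b[140:300,180:340],None,fx=3,fy=3,interpolation=cv2.INTER_CUBIC)]))
padtab(s)
E
```

```text
time_s: 15.1
ee_pos: [493.7, -174.8, 35.5]
ee_rot: [-89.8, -0.1, -93.4]
force: [-0.8, -4.6, 6.1]
gripper_width: -0.0
[ 493.65815972 -174.80759779   35.50299701] [-0.81229883 -4.56324118  6.07554184] [-0.97617099  0.12800643 -0.01133753] 15.1
0 [[185.1, 196.0], [325.9, 196.1]] w 140.8
0.1 [[190.1, 198.2], [321.3, 198.4]] w 131.3
0.2 [[194.4, 198.0], [317.3, 198.2]] w 122.9
0.25 [[196.3, 197.2], [315.4, 197.3]] w 119.1
0.3 [[198.1, 195.9], [313.7, 196.0]] w 115.6
0.35 [[199.8, 194.1], [312.1, 194.2]] w 112.3
0.4 [[201.4, 192.0], [310.6, 192.1]] w 109.2
```

View pics/s8.png

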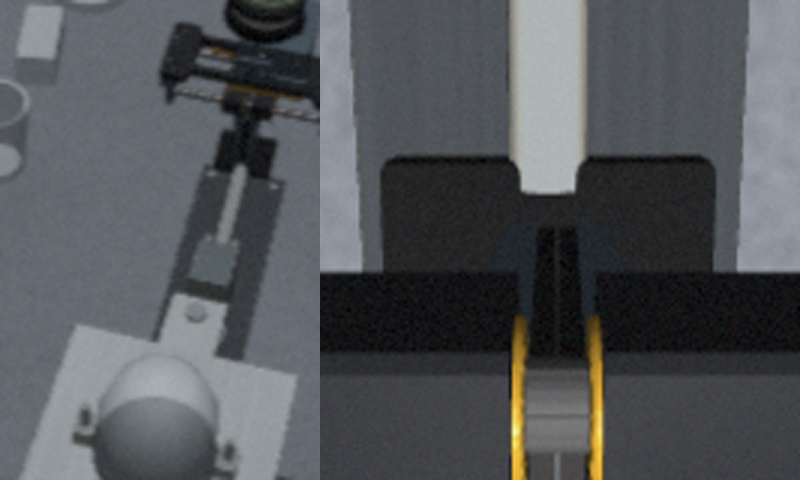

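```bash
python3 -m handwheel '[[0,[0.5,1,0],[0,0,0]],[0,[0.5,1,0],[0,0,0]],[0,[0.5,1,0],[0,0,0]],[0,[0.5,1,0],[0,0,0]],[0,[0.5,1,0],[0,0,0]],[0,[0,0.5,0],[0,0,0]],[0,[0,0.5,0],[0,0,0]],[0,[0,0,0],[0,0,0]],[0,[0,0,0],[0,0,0]],[0,[0,0,0],[0,0,0]]]'
python3 - <<'E'
from h import *
s=env.state();print(s["ee_pos"],s["force"],s["torque"],s["time_s"])
for n in ("wrist","side","top"):
  im=env.grab_frame(n);cv2.imwrite(f"pics/{n}9.png",cv2.cvtColor(im,cv2.COLOR_RGB2BGR))
a=cv2.imread('pics/side9.png');b=cv2.imread('pics/wrist9.png')
cv2.imwrite('pics/s9.png',np.hstack([cv2.resize(a[110:260,215:315],None,fx=3.2,fy=3.2,interpolation=cv2.INTER_CUBIC),cv2.resize(b[140:300,180:340],None,fx=3,fy=3,interpolation=cv2.INTER_CUBIC)]))
a=cv2.imread('pics/top9.png');cv2.imwrite('pics/top9c.png',cv2.resize(a[180:280,180:350],None,fx=4.5,fy=4.5,interpolation=cv2.INTER_CUBIC))
padtab(s)
E
```

```text
time_s: 16.03
ee_pos: [493.6, -175.4, 29.4]
ee_rot: [-89.9, 0.1, -93.4]
force: [0.9, 0.8, 6.3]
gripper_width: 0.2
[ 493.61802733 -175.40173151   29.35736114] [0.85575975 0.79108251 6.29789704] [ 0.11755566 -0.14572419  0.04405915] 16.0333
0 [[181.8, 197.8], [328.8, 197.8]] w 147.0
0.1 [[187.2, 200.1], [323.8, 200.1]] w 136.6
0.2 [[191.9, 199.8], [319.4, 199.8]] w 127.6
0.25 [[194.0, 198.9], [317.5, 198.9]] w 123.5
0.3 [[195.9, 197.5], [315.6, 197.5]] w 119.7
0.35 [[197.8, 195.7], [313.9, 195.7]] w 116.2
0.4 [[199.5, 193.5], [312.3, 193.5]] w 112.9
```

View pics/s9.png

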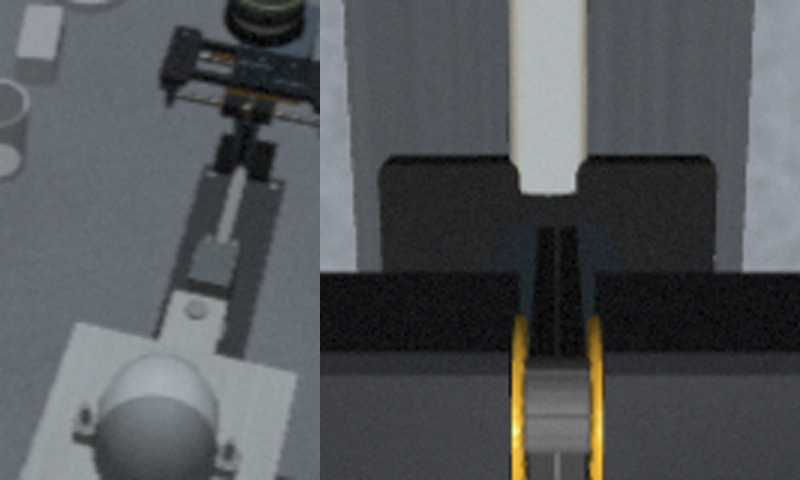

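View pics/top9c.png

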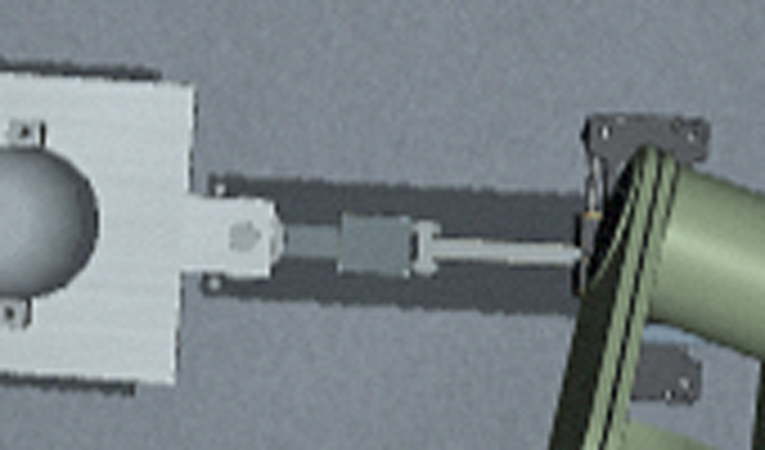

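```bash
python3 -m handwheel '[[0,[0.3,1,0],[0,0,0]],[0,[0.3,1,0],[0,0,0]],[0,[0.3,1,0],[0,0,0]],[0,[0,1,0],[0,0,0]],[0,[0,0,0],[0,0,0]],[0,[0,0,0],[0,0,0]],[0,[0,0,0],[0,0,0]],[0,[0,0,0],[0,0,0]],[0,[0,0,0],[0,0,0]],[0,[0,0,0],[0,0,0]]]'
python3 - <<'E'
from h import *
s=env.state();print(s["ee_pos"],s["force"],s["torque"],s["time_s"])
for n in ("wrist","side"):
  im=env.grab_frame(n);cv2.imwrite(f"pics/{n}10.png",cv2.cvtColor(im,cv2.COLOR_RGB2BGR))
a=cv2.imread('pics/side10.png');b=cv2.imread('pics/wrist10.png')
cv2.imwrite('pics/s10.png',np.hstack([cv2.resize(a[110:260,215:315],None,fx=3.2,fy=3.2,interpolation=cv2.INTER_CUBIC),cv2.resize(b[140:300,180:340],None,fx=3,fy=3,interpolation=cv2.INTER_CUBIC)]))
padtab(s)
E
```

```text
time_s: 17.02
ee_pos: [493.6, -175.6, 25.5]
ee_rot: [-89.9, 0.1, -93.5]
force: [0.6, 4.5, 7.4]
gripper_width: 0.2
[ 493.55721847 -175.56808734   25.5215868 ] [0.56757488 4.52285796 7.37441752] [ 0.65988046 -0.14246319  0.05080302] 17.0167
0 [[179.8, 199.6], [330.8, 199.5]] w 151.0
0.1 [[185.4, 201.8], [325.6, 201.7]] w 140.1
0.2 [[190.3, 201.5], [321.0, 201.4]] w 130.7
0.25 [[192.5, 200.5], [318.9, 200.4]] w 126.4
0.3 [[194.6, 199.1], [317.0, 199.0]] w 122.4
0.35 [[196.5, 197.2], [315.2, 197.1]] w 118.7
0.4 [[198.3, 194.9], [313.6, 194.8]] w 115.3
```

View pics/s10.png

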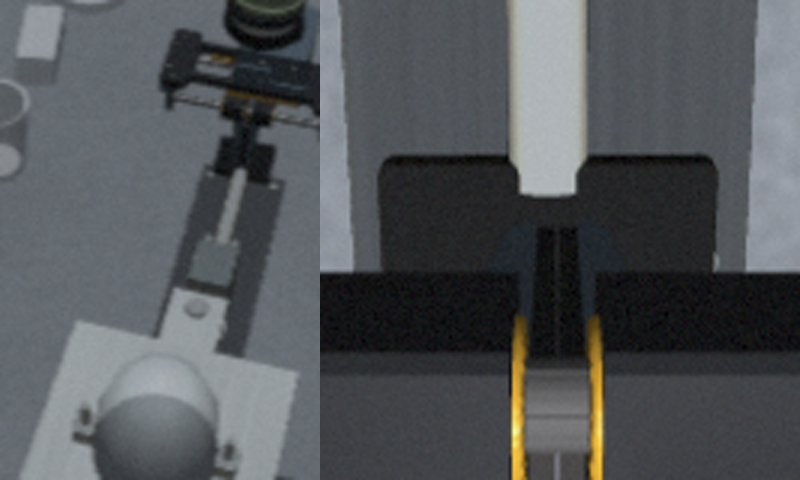

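Run:
```python
from h import *
g=lambda n:cv2.cvtColor(cv2.imread(f'pics/{n}.png'),cv2.COLOR_BGR2GRAY).astype(np.float32)
def tm(a,b,box,m=12):
    x0,y0,x1,y1=box;t=cv2.resize(g(a)[y0:y1,x0:x1],None,fx=8,fy=8,interpolation=cv2.INTER_CUBIC)
    S=cv2.resize(g(b)[y0-m:y1+m,x0-m:x1+m],None,fx=8,fy=8,interpolation=cv2.INTER_CUBIC)
    r=cv2.matchTemplate(S,t,cv2.TM_CCOEFF_NORMED);_,v,_,l=cv2.minMaxLoc(r);return round(l[0]/8-m,2),round(l[1]/8-m,2),round(v,3)
for b in['side5','side7','side8','side9','side10']:
    print(b,'boss/tab',tm('side4',b,(262,202,292,222)),'block',tm('side4',b,(270,180,292,202)),'bolts base',tm('side4',b,(275,160,302,172)),'crystal',tm('side4',b,(240,225,290,258)))
for z,y in [(103.5,79.5),(114,79.6),(126,79.5),(129,79.5)]: print(z,proj('side',[507,y,z]),proj('top',[507,y,z]))
# predicted plate corner motions
for b in['top5','top9']: print(b,tm('top4',b,(224,222,244,244)),'block',tm('top4',b,(252,225,280,245)),'base',tm('top4',b,(222,215,300,226)))
```

```text
side5 boss/tab (0.12, -1.0, 0.994) block (0.0, 0.0, 0.992) bolts base (0.0, 1.12, 0.854) crystal (0.0, -0.38, 0.996)
side7 boss/tab (0.38, -2.38, 0.991) block (0.12, 0.0, 0.993) bolts base (-0.5, 3.62, 0.799) crystal (0.0, -0.88, 0.99)
side8 boss/tab (0.62, -4.12, 0.983) block (0.12, -0.12, 0.984) bolts base (-0.88, 5.75, 0.762) crystal (0.0, -1.25, 0.982)
side9 boss/tab (0.75, -5.0, 0.972) block (0.25, -0.5, 0.945) bolts base (-1.12, 6.88, 0.756) crystal (0.0, -1.5, 0.977)
side10 boss/tab (0.88, -5.5, 0.963) block (0.38, -0.88, 0.896) bolts base (-1.25, 7.38, 0.751) crystal (0.0, -1.62, 0.974)
103.5 [[275.74926171 209.94863117]] [[234.21940473 232.4417274 ]]
114 [[275.99890128 207.828088  ]] [[233.96481862 232.4270038 ]]
126 [[276.3002353  205.31029166]] [[233.73917931 232.40954533]]
129 [[276.37490454 204.68169292]] [[233.67368026 232.40515594]]
top5 (0.0, 0.0, 0.99) block (0.0, 0.0, 0.997) base (0.0, 0.0, 0.994)
top9 (-0.25, 0.0, 0.971) block (0.0, 0.0, 0.996) base (-0.12, -0.12, 0.971)
```

```bash
python3 -m handwheel '[[0,[-0.4,0.5,0],[0,0,0]],[0,[-0.4,0.5,0],[0,0,0]],[0,[0,0.5,0],[0,0,0]],[0,[0,0.5,0],[0,0,0]],[0,[0,0,0],[0,0,0]],[0,[0,0,0],[0,0,0]],[0,[0,0,0],[0,0,0]],[0,[0,0,0],[0,0,0]],[0,[0,0,0],[0,0,0]],[0,[0,0,0],[0,0,0]]]'
python3 - <<'E'
from h import *
s=env.state();print(s["ee_pos"],s["force"],s["torque"],s["time_s"])
im=env.grab_frame("side");cv2.imwrite("pics/side11.png",cv2.cvtColor(im,cv2.COLOR_RGB2BGR))
im=env.grab_frame("side");cv2.imwrite("pics/side11b.png",cv2.cvtColor(im,cv2.COLOR_RGB2BGR))
g=lambda n:cv2.cvtColor(cv2.imread(f'pics/{n}.png'),cv2.COLOR_BGR2GRAY).astype(np.float32)
def tm(a,b,box,m=12):
    x0,y0,x1,y1=box;t=cv2.resize(g(a)[y0:y1,x0:x1],None,fx=8,fy=8,interpolation=cv2.INTER_CUBIC)
    S=cv2.resize(g(b)[y0-m:y1+m,x0-m:x1+m],None,fx=8,fy=8,interpolation=cv2.INTER_CUBIC)
    r=cv2.matchTemplate(S,t,cv2.TM_CCOEFF_NORMED);_,v,_,l=cv2.minMaxLoc(r);return round(l[0]/8-m,2),round(l[1]/8-m,2),round(v,3)
for b in['side10','side11','side11b']: print(tm('side4',b,(262,202,292,222)))
E
```

```text
time_s: 17.95
ee_pos: [493.7, -175.6, 24.9]
ee_rot: [-89.8, 0.0, -93.5]
force: [-1.4, 2.9, 17.3]
gripper_width: 0.6
[ 493.66879963 -175.64695483   24.86090785] [-1.3749967   2.86314581 17.2515993 ] [ 0.3826075   0.42463475 -0.00960502] 17.95
(0.88, -5.5, 0.963)
(0.75, -5.62, 0.961)
(0.88, -5.62, 0.962)
```

```bash
python3 -m handwheel '[[0,[0,-5,0],[0,0,0]],[0,[0,-7,0],[0,0,0]],[0,[-1,-8,0],[0,0,0]],[0,[-1,-8,0],[0,0,0]],[0,[-1,-8,0],[0,0,0]],[0,[-1,-8,0],[0,0,0]],[0,[-1,-8,0],[0,0,0]],[0,[-1,-8,0],[0,0,0]],[0,[-1,-8,0],[0,0,0]],[0,[-1,-8,0],[0,0,0]]]'
python3 -m handwheel '[[0,[0,-8,0],[0,0,0]],[0,[0,-8,0],[0,0,0]],[0,[0,-4,0],[0,0,0]],[0,[0,0,0],[0,0,0]],[0,[0,0,0],[0,0,0]],[0,[0,0,0],[0,0,0]],[0,[0,0,0],[0,0,0]],[0,[0,0,0],[0,0,0]],[0,[0,0,0],[0,0,0]],[0,[0,0,0],[0,0,0]]]'
python3 -m handwheel '[[0,[0,0,0],[0,0,0]],[0,[0,0,0],[0,0,0]],[0,[0,0,0],[0,0,0]],[0,[0,0,0],[0,0,0]],[0,[0,0,0],[0,0,0]],[0,[0,0,0],[0,0,0]],[0,[0,0,0],[0,0,0]],[0,[0,0,0],[0,0,0]],[0,[0,0,0],[0,0,0]],[0,[0,0,0],[0,0,0]]]'
python3 - <<'E'
from h import *
s=env.state();print(s["ee_pos"],s["force"],s["torque"],s["time_s"])
for n in ("wrist","side","top"):
  im=env.grab_frame(n);cv2.imwrite(f"pics/{n}12.png",cv2.cvtColor(im,cv2.COLOR_RGB2BGR))
a=cv2.imread('pics/side12.png');b=cv2.imread('pics/wrist12.png')
cv2.imwrite('pics/s12.png',np.hstack([cv2.resize(a[110:260,215:315],None,fx=3.2,fy=3.2,interpolation=cv2.INTER_CUBIC),cv2.resize(b[140:300,180:340],None,fx=3,fy=3,interpolation=cv2.INTER_CUBIC)]))
a=cv2.imread('pics/top12.png');cv2.imwrite('pics/top12c.png',cv2.resize(a[180:280,180:350],None,fx=4.5,fy=4.5,interpolation=cv2.INTER_CUBIC))
g=lambda n:cv2.cvtColor(cv2.imread(f'pics/{n}.png'),cv2.COLOR_BGR2GRAY).astype(np.float32)
def tm(a,b,box,m=12):
    x0,y0,x1,y1=box;t=cv2.resize(g(a)[y0:y1,x0:x1],None,fx=8,fy=8,interpolation=cv2.INTER_CUBIC)
    S=cv2.resize(g(b)[y0-m:y1+m,x0-m:x1+m],None,fx=8,fy=8,interpolation=cv2.INTER_CUBIC)
    r=cv2.matchTemplate(S,t,cv2.TM_CCOEFF_NORMED);_,v,_,l=cv2.minMaxLoc(r);return round(l[0]/8-m,2),round(l[1]/8-m,2),round(v,3)
print(tm('side4','side12',(262,202,292,222)),'block',tm('side4','side12',(270,180,292,202)),'handle',tm('side4','side12',(262,143,300,175)))
print('top',tm('top4','top12',(224,222,244,244)),'block',tm('top4','top12',(252,225,280,245)),'base',tm('top4','top12',(222,215,300,226)))
padtab(s)
E
```

```text
time_s: 18.88
ee_pos: [492.5, -168.1, 99.3]
ee_rot: [-90.0, -0.0, -93.4]
force: [-0.1, -0.1, -0.2]
gripper_width: 0.5
time_s: 19.72
ee_pos: [492.8, -168.0, 118.6]
ee_rot: [-90.0, 0.0, -93.4]
force: [-0.3, -0.6, 0.7]
gripper_width: 0.5
time_s: 20.55
ee_pos: [492.9, -168.0, 118.9]
ee_rot: [-90.0, 0.0, -93.4]
force: [0.5, 0.4, -0.3]
gripper_width: 0.2
[ 492.90146559 -168.04607518  118.85455657] [ 0.45530798  0.40822769 -0.27623827] [-0.10004073  0.10062247 -0.0115547 ] 20.55
(0.0, 0.0, 0.999) block (0.0, 0.0, 0.994) handle (0.0, 0.0, 0.994)
top (0.0, 0.0, 0.999) block (0.0, 0.0, 0.996) base (0.0, 0.0, 0.996)
0 [[213.4, 174.7], [302.9, 174.7]] w 89.5
0.1 [[215.3, 177.1], [300.9, 177.2]] w 85.6
0.2 [[217.2, 177.9], [299.1, 178.0]] w 82.0
0.25 [[218.0, 177.7], [298.3, 177.8]] w 80.3
0.3 [[218.9, 177.2], [297.5, 177.3]] w 78.6
0.35 [[219.6, 176.4], [296.7, 176.5]] w 77.1
0.4 [[220.4, 175.3], [296.0, 175.4]] w 75.6
```

View pics/s12.png

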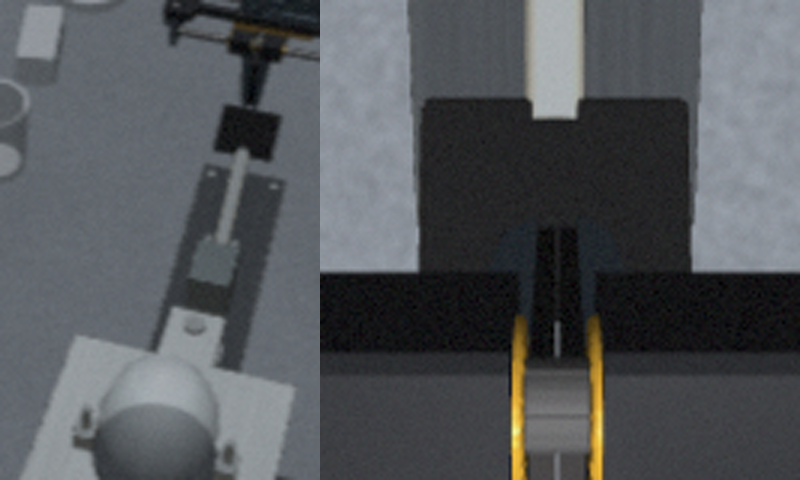

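View pics/top12c.png

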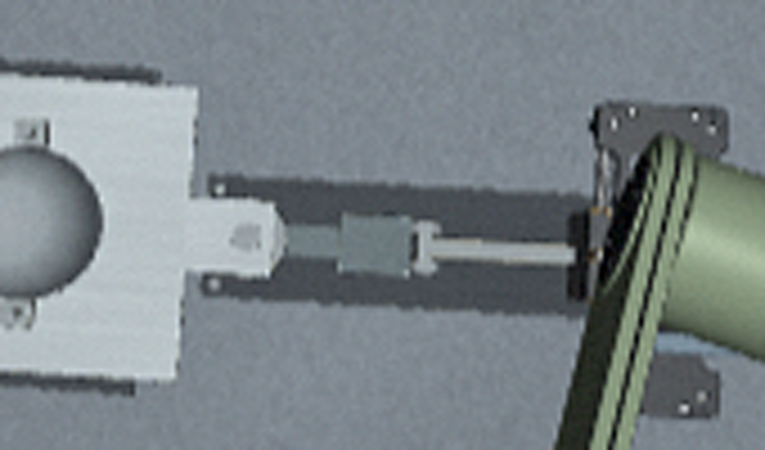

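```bash
python3 -m handwheel '[[0,[0,10,0],[0,0,0]],[0,[0,12,0],[0,0,0]],[0,[0,10,0],[0,0,0]],[0,[0.5,6,0],[0,0,0]],[0,[0.5,5,0],[0,0,0]],[0,[1,5,0],[0,0,0]],[0,[1,5,0],[0,0,0]],[0,[1,5,0],[0,0,0]],[0,[1,5,0],[0,0,0]],[0,[1,5,0],[0,0,0]]]'
python3 -m handwheel '[[0,[0.5,5,0],[0,0,0]],[0,[0.5,5,0],[0,0,0]],[0,[0.5,4,0],[0,0,0]],[0,[0.2,4,0],[0,0,0]],[0,[0,3,0],[0,0,0]],[0,[0,2,0],[0,0,0]],[0,[0,2,0],[0,0,0]],[0,[0,1,0],[0,0,0]],[0,[0,0,0],[0,0,0]],[0,[0,0,0],[0,0,0]]]'
```

```text
time_s: 21.53
ee_pos: [492.9, -175.0, 51.3]
ee_rot: [-89.9, -0.1, -93.4]
force: [-1.8, -3.2, 5.9]
gripper_width: 0.6
time_s: 22.37
ee_pos: [493.0, -177.4, 25.7]
ee_rot: [-89.9, -0.2, -93.4]
force: [-2.5, -5.1, 7.2]
gripper_width: 0.4
```

```bash
python3 -m handwheel '[[0,[0.5,0.5,0.3],[0,0,0]],[0,[0.5,0.5,0],[0,0,0]],[0,[0.2,0.5,0],[0,0,0]],[0,[0,0.5,0],[0,0,0]],[0,[0,0,0],[0,0,0]],[0,[0,0,0],[0,0,0]],[0,[0,0,0],[0,0,0]],[0,[0,0,0],[0,0,0]],[0,[0,0,0],[0,0,0]],[0,[0,0,0],[0,0,0]]]'
cat > look.py <<'E'
from h import *
import sys
k=sys.argv[1]
s=env.state();print(s["ee_pos"],s["force"],s["torque"],s["time_s"])
for n in ("side","top"):
  im=env.grab_frame(n);cv2.imwrite(f"pics/{n}{k}.png",cv2.cvtColor(im,cv2.COLOR_RGB2BGR))
a=cv2.imread(f'pics/side{k}.png');b=cv2.imread(f'pics/top{k}.png')
cv2.imwrite(f'pics/s{k}.png',np.hstack([cv2.resize(a[100:260,195:315],None,fx=3,fy=3,interpolation=cv2.INTER_CUBIC),cv2.resize(b[140:300,215:355],None,fx=3,fy=3,interpolation=cv2.INTER_CUBIC)]))
g=lambda n:cv2.cvtColor(cv2.imread(f'pics/{n}.png'),cv2.COLOR_BGR2GRAY).astype(np.float32)
def tm(a,b,box,m=12):
    x0,y0,x1,y1=box;t=cv2.resize(g(a)[y0:y1,x0:x1],None,fx=8,fy=8,interpolation=cv2.INTER_CUBIC)
    S=cv2.resize(g(b)[y0-m:y1+m,x0-m:x1+m],None,fx=8,fy=8,interpolation=cv2.INTER_CUBIC)
    r=cv2.matchTemplate(S,t,cv2.TM_CCOEFF_NORMED);_,v,_,l=cv2.minMaxLoc(r);return round(l[0]/8-m,2),round(l[1]/8-m,2),round(v,3)
print('tab',tm('side4','side'+k,(262,202,292,222)))
print('top block',tm('top4','top'+k,(252,225,280,245)),'base',tm('top4','top'+k,(222,215,300,226)))
print('bystanders',tm('top0','top'+k,(255,142,325,170)),tm('top0','top'+k,(343,147,380,170)))
E
python3 look.py 13
```

```text
time_s: 23.2
ee_pos: [493.1, -177.4, 24.8]
ee_rot: [-89.9, -0.0, -93.4]
force: [-4.3, -0.5, 16.9]
gripper_width: 0.5
[ 493.06282147 -177.40849234   24.84796075] [-4.25254104 -0.53573986 16.92117912] [0.02215947 0.80839799 0.05613348] 23.2
tab (0.75, -5.62, 0.961)
top block (0.0, 0.0, 0.996) base (-0.12, -0.12, 0.968)
bystanders (0.0, 0.0, 0.996) (0.0, 0.0, 0.998)
```

View pics/s13.png

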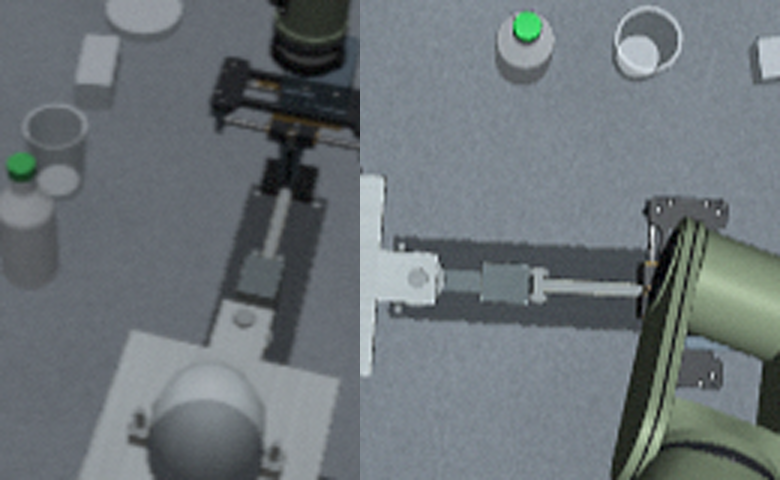

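```bash
python3 -c "
from workcell import env
print(env.job_done()); s=env.state();print(s['ee_pos'],s['force'],s['time_s'])"
```

```text
the job is handed in; nothing more can be done
None
the job is handed in; nothing more can be done
```

I set the jack under the tab, ran the trial stroke, and pressed the handle down again. I handed the job in at about 23 s with the handle held against its stop and the plate lifted.

- **Placing:** I carried the jack just off the bench, turned it about 15° to line up with the stand, and set it down. The measured saddle centre was within about 1.5 mm of the lift pad's centre. The jack has not visibly moved since.
- **Trial stroke:** The handle went down to its stop, where the wrist force jumped from about 7 N to 17 N. After I let go and waited over 1.5 s, the tab and handle matched the pre-stroke picture exactly, so it came fully up.
- **Final press:** It is at the stop again, pushing about 17 N. The tab has risen about 25 mm, which puts the lift pad's underside near 105 mm. That is the jack's full stroke and about 3 mm (0.01 rad) above exact level.
- **Bystanders:** The tumbler, bottle and glass blank show no shift in the top camera.

**Disagreements:**
- The fingers met the handle pad with the reported TCP about 30 mm lower than the stated geometry suggests. I judged "fully down" by the force jump and the cameras rather than by TCP height.
- About 4 N of sideways force remained on the handle at the end. I left it, since nothing was moving.

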